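# Make up two physics class kits from the stock

### The arm

A 6-joint arm with a two-finger parallel gripper is mounted at the origin on the work surface. World frame = base frame: x ahead of the robot, y to its left, z up, the work surface at z = 0. Lengths are in m, angles in rad, forces in N, time in s.
With the tool pointing down it reaches from about 0.275 to 0.825 m from the base axis. Payload 5.2 kg.
Tool frame: the origin (TCP) lies between the finger pads; the fingertips stand 11 mm ahead of it and the grasp point (between the pads) lies 8 mm behind it; z points along the fingers, y is the line along which they close (so a half turn about z gives the same grasp; the last joint's range is limited). The gripper opens to 93 mm and grips with 3 to 60 N. Pads are 15 mm wide; open, the fingers measure 128 mm over their backs; the gripper's body (75 mm by 188 mm) begins 65 mm behind the grasp point.
Start: joints at [-1.447, 0.259, 1.535, -0, 1.348, -0.203], TCP at [0.177, -0.521, 0.23] pointing down, gripper open.
Joint ranges: [-3.14, 3.14], [-0.91, 2.08], [0.19, 2.58], [-1.22, 4.36], [0.22, 2.71], [-3.12, 3.12]. Speed limits (rad/s): [2.57, 2.57, 3.14, 3.14, 3.14, 3.14].

### API

Orientations are given as a 3x3 rotation matrix whose columns are the frame's x, y, z axes.
In Python, from cell import manip gives the robot as it stands.
- The arm moves only by the tool arm_command, never from a script. Its argument "rows" is a list of rows, each a list of 3 entries, a list of its own where there are three numbers: the closure in counts, from 0 (fully open) to 255 (shut), then the shift along the tool's x, y, z in units of 0.12 m (1.0 is 0.12 m), then the turn about the tool's z in units of pi/2 rad (1.0 is pi/2 rad). A call has 1 to 12 rows; each row shifts and turns the commanded pose from where the row before left it, along the tool's axes as they then stand; what a row does not reach is not made up. A row lasts 1/12 s, in which the tool goes at most 41.7 mm and 7.16 degrees, less where a joint would pass 70% of its speed; a pose out of reach is approached as far as the arm can. A call with a number of a shift or a turn outside -1 to 1 is refused whole. A call with a gripper value outside its range is refused whole. The fingers move at their own pace and stop on an object; "grip_force" is the grip in N (left out, the last holds). Time passes only in rows, so rows that do not move let the fingers close. It gives the time, the measured TCP pose, the force, the opening and the grip force at its end, in the units of the state.
- manip.get_state(): the state, without advancing time (a new reading comes with each control period).
- manip.read_camera(name): name is "scene" or "top" or "wrist"; returns a dict with "color" (400x640x3 uint8, blue, green, red), "K" (3x3 intrinsics, pixels), "rvec" (rotation vector, rad) and "tvec" (3), from world to camera coordinates, as OpenCV has them; the wrist camera has in their place "hand_eye" (4x4, takes a point from camera to tool coordinates, whose origin is the TCP and whose axes are the flange's). Camera axes: x right, y down, z forward; pixel columns grow to the right and rows downward; lengths in m; the calibration is good to about 2 mm. A picture is of the moment at which its call begins: read the wrist's pose just before it. There is no depth.
- manip.job_done(): hands the job in; it is judged then, once.
Trained networks look in the newest picture that a camera, given by its name, has taken for a name from the list of things; names that differ only in an ending like _2 or _b are one class to them, and where a whole thing is asked for, a point or a joint stands for the part that bears it (a point fixed in the world has none). Each returns a list of dicts, best first, with "confidence" (0 to 1); they miss things now and then, are a little off and sometimes report something else, mostly with a low value. They report only what shows in the picture. A call takes as long as a camera call. They do not tell look-alikes from the thing itself.
- manip.look_for(camera, query): "point" ([column, row] in pixels, amid what is visible of it).
- manip.outline_of(camera, query): "region" (400x640 bool, what is visible of it) and "point" ([column, row] in pixels, amid what is visible of it).
The state is a dict: "t": time; "joints": joint angles; "joint_vel": joint speeds; "joint_efforts": joint torques, N m; "eef_pos": TCP position; "orientation": TCP orientation; "contact_force": force on the tool from outside, world axes, zero at the start; "wrist_torque": the same for the moment, N m; "grip_width": finger opening in m; "gripper_force": force on a finger pad.
Only numpy, scipy, OpenCV 4.12 (cv2) and the standard library are available. Lean on these libraries where they do the work, as an engineer would, in place of code of your own. Each camera call takes 0.05 s, during which the arm holds its last target. There are 200 camera calls.

### The job

Make up two kits for the electricity lesson. Into the tray with three compartments put the large cell, the lamp holder and the switch; into the tray with two compartments put the small cell and the copper coil; each part stands upright on the floor of a compartment of its own, whichever one you like. Leave the compass and the glass beaker standing where they are among the stock.

Things in the scene. Friction and masses are not known exactly. Their poses are not given: they have to be found in the camera images.
- lamp_tray: Kit tray with three compartments: low open grey plastic tray, 78 x 226 x 14 mm, three square compartments 70 x 70 mm inside, in a row. Fixed to the table. Floor 4 mm thick, outer and dividing walls 4 mm thick and 14 mm high over the table. Origin at the centre of its underside; x across the row, y along the row; compartment centres at y = -74, 0 and +74 mm.
- coil_tray: Kit tray with two compartments: low open grey plastic tray, 78 x 152 x 14 mm, two square compartments 70 x 70 mm inside, in a row. Fixed to the table. Floor 4 mm thick, outer and dividing walls 4 mm thick and 14 mm high over the table. Origin at the centre of its underside; x across the row, y along the row; compartment centres at y = -37 and +37 mm.
- large_cell: Large battery cell standing upright: plain cylinder 34 mm across, 61 mm high with a small steel nub on top, steel with a black sleeve, 0.14 kg. Origin at the centre of its underside, z axis up. 
- small_cell: Small battery cell standing upright: cylinder like the large one but 26 mm across and 50 mm high with its nub, 0.07 kg. Origin at the centre of its underside, z axis up. 
- lamp: Lamp holder: white round base 50 mm across and 14 mm high, on it an upright white socket 28 mm across up to 47 mm height (grip here), and a small glass bulb 17 mm across up to 67 mm. 0.06 kg. Origin at the centre of its underside, z axis up. 
- switch: Toggle switch in a black box, 32 mm along its x, 48 mm along its y, 42 mm high, with a thin steel toggle on top up to 54 mm height. 0.08 kg. Origin at the centre of its underside, z axis up. 
- coil: Electromagnet coil standing upright: black flange at the foot 46 mm across and 6 mm high, a copper winding 35 mm across from there to 48 mm height (grip here), and a steel core end 12 mm across up to 58 mm. 0.13 kg. Origin at the centre of its underside, z axis up. 
- compass: Flat round brass compass with a white face and a needle, 46 mm across, 13 mm high, lying on the table among the stock; to be left alone. Origin at the centre of its underside, z axis up. 
- beaker: Small empty glass beaker, 42 mm across at the rim, 55 mm high, standing among the stock; to be left alone. Origin at the centre of its underside, z axis up. 
Things that resemble listed ones, but are neither listed nor needed, are in the scene too. What is shaped like the small_cell but yellow is not meant.

How it is judged:
By the outcome, as a careful person would: the job done as asked, in the order asked, and still so for the second after the job is handed in, with the robot touching nothing.
It also fails if it takes over 128 s, if anything falls off the work surface, if the arm or the gripper's body presses on something with over 40 N, if the wrist force passes 120 N, or if a joint passes its speed limit or range.

## Working session

There is one attempt and no reset: what is moved stays moved. The work goes in short steps, Python scripts to look and compute and a tool call to move; the robot and the scene stay as the last step left them, time stands still between calls to the robot, and variables do not carry over. Pictures are saved under pics/ and viewed, at most 14 in all, crops included, and the job is handed in when it is done.

Besides the shell and the picture viewer there is one more tool, called after ">>>" as name(argument=value, ...) on one line, values as JSON. arm_command: Moves the arm, as the interface text tells. Its arguments: {"type":"object","properties":{"rows":{"type":"array"},"grip_force":{"type":"number"}},"required":["rows"]}

```bash
ls; mkdir -p pics
cat > h.py <<'E'
import numpy as np, cv2
from cell import manip
def ray(c,px):
    K=c["K"];R=cv2.Rodrigues(np.array(c["rvec"],float))[0];t=np.array(c["tvec"],float).ravel()
    d=R.T@np.linalg.inv(K)@np.array([px[0],px[1],1.]);o=-R.T@t
    return o,d
def at(c,px,z):
    o,d=ray(c,px);return o+d*(z-o[2])/d[2]
def proj(c,P):
    return cv2.projectPoints(np.array(P,float).reshape(-1,3),np.array(c["rvec"],float),np.array(c["tvec"],float),np.array(c["K"],float),None)[0].reshape(-1,2)
E
python3 - <<'E'
from h import *
s=manip.get_state();print(s["eef_pos"],s["orientation"],s["grip_width"])
c={}
for n in("top","scene"):
    c[n]=manip.read_camera(n);cv2.imwrite(f"pics/{n}0.png",c[n]["color"])
    print(n,ray(c[n],(320,200)))
    for q in "lamp_tray coil_tray large_cell small_cell lamp switch coil compass beaker".split():
        for r in manip.look_for(n,q)[:4]:
            print(q,np.round(r["point"]),round(r["confidence"],2),np.round(at(c[n],r["point"],.03)[:2],3))
E
```

```text
pics
[ 0.17650286 -0.52034326  0.22883247] [[ 9.47072388e-01  3.21019990e-01 -2.41533791e-04]
 [ 3.21019891e-01 -9.47070741e-01  1.80018636e-03]
 [ 3.49146220e-04 -1.78244394e-03 -9.99998350e-01]] 0.0928923731813388
top (array([0.24172386, 0.00287777, 1.46949076]), array([ 0.16136182, -0.00590436, -0.98704139]))
lamp_tray [262. 152.] 0.85 [0.618 0.162]
lamp_tray [390. 207.] 0.48 [ 0.458 -0.203]
coil_tray [373. 150.] 0.6 [ 0.622 -0.157]
large_cell [319. 210.] 0.58 [ 0.447 -0.004]
large_cell [459. 202.] 0.4 [ 0.473 -0.397]
small_cell [351. 212.] 0.46 [ 0.443 -0.092]
lamp [459. 202.] 0.71 [ 0.472 -0.398]
switch [213. 198.] 0.83 [0.481 0.296]
coil [391. 207.] 0.63 [ 0.458 -0.206]
compass [422. 206.] 0.58 [ 0.46  -0.293]
compass [457. 202.] 0.25 [ 0.472 -0.39 ]
beaker [349. 212.] 0.35 [ 0.442 -0.088]
scene (array([ 1.16727492, -0.43160935,  0.94613391]), array([-0.55761641,  0.35009522, -0.75268941]))
lamp_tray [407. 213.] 0.78 [0.641 0.149]
coil_tray [291. 274.] 0.59 [ 0.636 -0.177]
large_cell [312. 188.] 0.56 [ 0.444 -0.001]
small_cell [264. 187.] 0.53 [ 0.371 -0.1  ]
small_cell [279. 206.] 0.52 [ 0.45  -0.102]
lamp [172. 272.] 0.66 [ 0.486 -0.397]
switch [409. 155.] 0.92 [0.486 0.284]
coil [247. 232.] 0.85 [ 0.478 -0.206]
compass [211. 248.] 0.85 [ 0.474 -0.298]
compass [354. 180.] 0.32 [0.48  0.104]
beaker [352. 182.] 0.64 [0.484 0.098]
```

Run:
```python
import cv2
a=cv2.imread("pics/top0.png")[110:270,150:510];b=cv2.imread("pics/scene0.png")[120:330,120:490]
cv2.imwrite("pics/topc.png",cv2.resize(a,None,fx=2.2,fy=2.2,interpolation=3))
cv2.imwrite("pics/scenec.png",cv2.resize(b,None,fx=2.1,fy=2.1,interpolation=3))
```

```text
(no output)
```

View pics/topc.png

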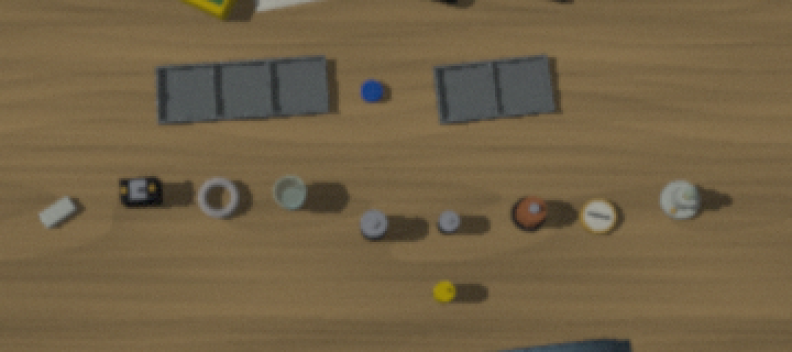

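View pics/scenec.png

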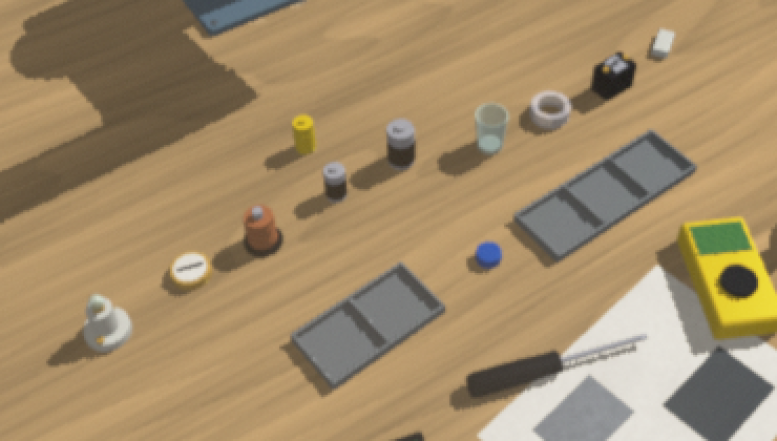

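The pictures show a stock row in the top camera. From left to right:
- eraser (176,206)
- switch (213,197)
- tape roll (249,200)
- beaker (282,197)
- large cell (319,211)
- small cell (354,211)
- coil (391,207)
- compass (422,208)
- lamp (459,201)

The trays are at (260,151) and (375,150). The possible mix-ups are the yellow cell (352,243) for the small cell, the tape roll for the compass, and the blue cap (319,151). I choose the grey and black cells.

Next I fit the poses to the outlines in both views.

```bash
cat > fit.py <<'E'
from h import *
from scipy.optimize import minimize
def cyl(r,z0,z1,x=0,y=0):
    a=np.linspace(0,2*np.pi,40);return [np.c_[x+r*np.cos(a),y+r*np.sin(a),0*a+z] for z in(z0,z1)]
def box(a,b,z0,z1):
    return [np.array([[x,y,z] for x in(-a/2,a/2) for y in(-b/2,b/2)]) for z in(z0,z1)]
M={"large_cell":[cyl(.017,0,.058)],"small_cell":[cyl(.013,0,.047)],
"lamp":[cyl(.025,0,.014),cyl(.014,.014,.047),cyl(.0085,.047,.064)],
"switch":[box(.032,.048,0,.042)],"coil":[cyl(.023,0,.006),cyl(.0175,.006,.048),cyl(.006,.048,.058)],
"lamp_tray":[box(.078,.226,0,.014)],"coil_tray":[box(.078,.152,0,.014)],
"beaker":[cyl(.021,0,.055)],"compass":[cyl(.023,0,.013)],"yellow":[cyl(.013,0,.047)]}
S=4
def mask(c,name,p):
    m=np.zeros((400*S,640*S),np.uint8);ca,sa=np.cos(p[2]),np.sin(p[2])
    for part in M[name]:
        P=np.vstack(part)@np.array([[ca,sa,0],[-sa,ca,0],[0,0,1]])+[p[0],p[1],0]
        h=cv2.convexHull(((proj(c,P)+.5)*S).astype(np.float32))
        cv2.fillConvexPoly(m,np.round(h).astype(int),1)
    return cv2.resize(m.astype(np.float32),(640,400),interpolation=cv2.INTER_AREA)
def fit(name,views,p0,yaw):
    def cost(p):
        p=list(p)+[0]*(3-len(p));v=0
        for c,r in views:
            m=mask(c,name,p);v+=1-np.minimum(m,r).sum()/np.maximum(m,r).sum()
        return v/len(views)
    best=None
    for y in ([-.3,0,.3] if yaw else [0]):
        x0=np.array(list(p0)+([y] if yaw else []))
        sx=np.vstack([x0]+[x0+d for d in np.diag([.015,.015,.2][:len(x0)])])
        r=minimize(cost,x0,method="Nelder-Mead",options=dict(initial_simplex=sx,xatol=2e-4,fatol=1e-4,maxiter=90))
        if best is None or r.fun<best.fun: best=r
    return best.x,best.fun
E
cat > run1.py <<'E'
from fit import *
G={"large_cell":(.445,-.002),"small_cell":(.447,-.097),"lamp":(.48,-.397),"switch":(.484,.29),"coil":(.468,-.206),"lamp_tray":(.63,.155),"coil_tray":(.63,-.165),"beaker":(.48,.1),"compass":(.467,-.295)}
C={n:manip.read_camera(n) for n in("top","scene")}
for k,g in G.items():
    V=[];info=[]
    for n,c in C.items():
        best=None
        for o in manip.outline_of(n,k):
            d=np.linalg.norm(at(c,o["point"],.025)[:2]-g)
            if d<.045 and (best is None or o["confidence"]>best["confidence"]):best=o
        if best is None: continue
        r=best["region"].astype(np.float32);V.append((c,r));info.append((n,int(r.sum()),round(best["confidence"],2)))
    if V:
        x,f=fit(k,V,g,"tray" in k or k=="switch");each=[np.round(fit(k,[v],x[:2],False)[0],4) for v in V] if len(x)<3 else ""
        print(k,np.round(x,4),round(f,3),info,each)
E
python3 run1.py
```

```text
large_cell [ 0.4429 -0.0049] 0.144 [('top', 166, 0.57), ('scene', 266, 0.69)] [array([ 0.443 , -0.0035]), array([ 0.4396, -0.0053])]
small_cell [ 0.4474 -0.1002] 0.15 [('top', 82, 0.52), ('scene', 179, 0.64)] [array([ 0.4477, -0.0991]), array([ 0.4482, -0.102 ])]
lamp [ 0.4797 -0.4024] 0.102 [('top', 258, 0.55), ('scene', 435, 0.71)] [array([ 0.4797, -0.4016]), array([ 0.4786, -0.4033])]
switch [0.4863 0.2949 0.1211] 0.11 [('top', 245, 0.8), ('scene', 344, 0.56)] 
coil [ 0.4608 -0.2063] 0.171 [('top', 164, 0.52), ('scene', 371, 0.76)] [array([ 0.4608, -0.2064]), array([ 0.4609, -0.2064])]
lamp_tray [0.6267 0.1696 0.0672] 0.038 [('top', 2080, 0.88), ('scene', 2465, 0.8)] 
coil_tray [ 0.6278 -0.1619  0.1017] 0.031 [('top', 1442, 0.97)] 
beaker [0.4845 0.1032] 0.18 [('top', 187, 0.47)] [array([0.4845, 0.1032])]
compass [ 0.4582 -0.296 ] 0.108 [('top', 222, 0.71), ('scene', 268, 0.86)] [array([ 0.4586, -0.2961]), array([ 0.4573, -0.2953])]
```

>>> arm_command(rows=[[90,[0,0,0.04],-0.0792],[90,[0,0,0.04],-0.0792],[90,[0,0,0.04],-0.0792],[90,[0,0,0.04],-0.0792],[90,[0,0,0.04],-0.0792],[90,[0,0,0.04],-0.0792],[90,[0,0,0.04],-0.0792],[90,[0,0,0.04],-0.0792],[90,[0,0,0.04],-0.0792],[90,[0,0,0.04],-0.0792],[90,[0,0,0],0],[90,[0,0,0],0]], grip_force=20)

```text
t: 3.0
eef_pos: [0.1766, -0.5207, 0.1815]
orientation: [[0.004, 1.0, -0.0], [1.0, -0.004, 0.001], [0.001, -0.0, -1.0]]
contact_force: [-0.1, -0.1, 0.4]
grip_width: 0.0599
gripper_force: 0.0
```

>>> arm_command(rows=[[90,[0.27,0.138,0],0],[90,[0.27,0.138,0],0],[90,[0.27,0.138,0],0],[90,[0.27,0.138,0],0],[90,[0.27,0.138,0],0],[90,[0.27,0.138,0],0],[90,[0.27,0.138,0],0],[90,[0.27,0.138,0],0],[90,[0.27,0.138,0],0],[90,[0.27,0.138,0],0],[90,[0.27,0.138,0],0],[90,[0.27,0.138,0],0]])

```text
t: 4.0
eef_pos: [0.376, -0.1306, 0.1824]
orientation: [[0.005, 1.0, 0.001], [1.0, -0.005, -0.001], [-0.001, 0.001, -1.0]]
contact_force: [0.3, -0.3, -0.0]
grip_width: 0.0597
gripper_force: 0.0
```

>>> arm_command(rows=[[90,[0.27,0.138,0],0],[90,[0.27,0.138,0],0],[90,[0.26,0.138,0],0],[90,[0.26,0.138,0],0],[90,[0,0,0],0],[90,[0,0,0],0],[90,[0,0,0],0]])

```text
t: 4.58
eef_pos: [0.4413, -0.0051, 0.1818]
orientation: [[0.001, 1.0, -0.0], [1.0, -0.001, -0.001], [-0.001, -0.0, -1.0]]
contact_force: [0.5, -0.2, -1.5]
grip_width: 0.0601
gripper_force: 0.0
```

Run:
```python
from h import *
s=manip.get_state();c=manip.read_camera("wrist");print(s["eef_pos"],np.round(c["hand_eye"],3).tolist(),c["K"].tolist())
H=np.array(c["hand_eye"]);T=np.eye(4);T[:3,:3]=s["orientation"];T[:3,3]=s["eef_pos"];W=np.linalg.inv(T@H)
c["rvec"]=cv2.Rodrigues(W[:3,:3])[0];c["tvec"]=W[:3,3]
im=c["color"].copy()
for x,y,h in((.442,-.0045,.058),(.4475,-.1005,.047)):
    for z in(0,h):
        p=proj(c,[x,y,z])[0];print(p)
        if abs(p).max()<700: cv2.drawMarker(im,tuple(int(v) for v in p),(0,0,255),0,12,1)
cv2.imwrite("pics/w1.png",im)
```

```text
[ 0.44133674 -0.00506506  0.18182086] [[0.0, -0.961, -0.277, 0.076], [1.0, 0.001, -0.0, 0.001], [0.001, -0.277, 0.961, -0.155], [0.0, 0.0, 0.0, 1.0]] [[358.64609127993873, 0.0, 320.8516388151099], [0.0, 358.64609127993873, 199.38387948167477], [0.0, 0.0, 1.0]]
[320.94217998 177.43572932]
[320.90942148 193.19022761]
[326.29108005 268.15136998]
[327.00862769 292.02898033]
```

View pics/w1.png

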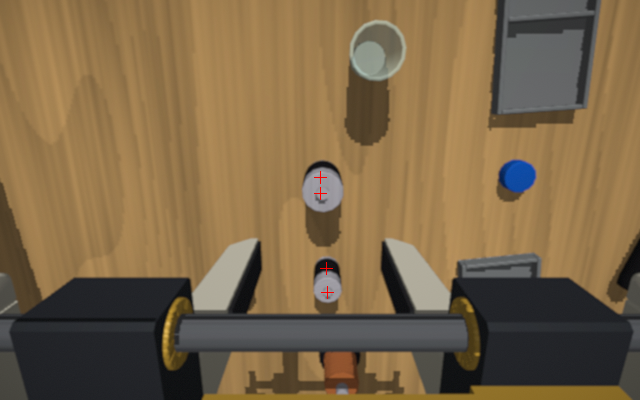

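The wrist view shows the large cell at (322,190), with a steel top and black sleeve, and the small cell at (327,289). Both sit on the projected markers, so the choice and the calibration are confirmed.

>>> arm_command(rows=[[90,[0,0.005,0.21],0],[90,[0,0,0.21],0],[90,[0,0,0.21],0],[90,[0,0,0.21],0],[90,[0,0,0.21],0],[90,[0,0,0.2],0],[90,[0,0,0],0],[255,[0,0,0],0],[255,[0,0,0],0],[255,[0,0,0],0],[255,[0,0,0],0],[255,[0,0,0],0]], grip_force=20)

```text
t: 5.63
eef_pos: [0.443, -0.0052, 0.0329]
orientation: [[0.0, 1.0, 0.002], [1.0, -0.0, -0.001], [-0.001, 0.002, -1.0]]
contact_force: [0.2, -1.2, 7.2]
grip_width: 0.0336
gripper_force: 20.0
```

>>> arm_command(rows=[[255,[0,0,-0.15],0],[255,[0,0,-0.25],0],[255,[0,0,-0.3],0],[255,[0.14,0.262,0],0],[255,[0.14,0.262,0],0],[255,[0.14,0.262,0],0],[255,[0.14,0.262,0],0],[255,[0.14,0.262,0],0],[255,[0.14,0.262,0],0],[255,[0,0,0],0],[255,[0,0,0],0],[255,[0,0,0],0]])

```text
t: 6.63
eef_pos: [0.6297, 0.0961, 0.1152]
orientation: [[-0.001, 1.0, -0.002], [1.0, 0.001, -0.0], [-0.0, -0.002, -1.0]]
contact_force: [-0.2, -0.4, -1.7]
grip_width: 0.0334
gripper_force: 20.0
```

>>> arm_command(rows=[[255,[0,0.01,0.15],0],[255,[0,0,0.2],0],[255,[0,0,0.15],0],[255,[0,0,0.09],0],[255,[0,0,0.055],0],[255,[0,0,0],0],[255,[0,0,0],0],[90,[0,0,0],0],[90,[0,0,0],0],[90,[0,0,0],0],[90,[0,0,0],0]])

```text
t: 7.55
eef_pos: [0.6324, 0.096, 0.039]
orientation: [[-0.0, 1.0, 0.001], [1.0, 0.0, -0.0], [-0.0, 0.001, -1.0]]
contact_force: [-0.3, 0.7, -0.7]
grip_width: 0.0553
gripper_force: 0.0
```

>>> arm_command(rows=[[90,[0,0,-0.15],0],[90,[0,0,-0.25],0],[90,[0,0,-0.3],0],[90,[0,0,-0.3],0],[90,[-0.297,-0.091,0],0],[90,[-0.297,-0.091,0],0],[90,[-0.297,-0.091,0],0],[90,[-0.297,-0.091,0],0],[90,[-0.297,-0.091,0],0],[90,[-0.297,-0.091,0],0],[90,[-0.297,-0.091,0],0],[90,[-0.297,-0.091,0],0]])

```text
t: 8.55
eef_pos: [0.544, -0.1908, 0.1588]
orientation: [[-0.0, 1.0, 0.001], [1.0, 0.0, -0.0], [-0.0, 0.001, -1.0]]
contact_force: [0.8, 0.6, -0.2]
grip_width: 0.0601
gripper_force: 0.0
```

>>> arm_command(rows=[[90,[-0.297,-0.091,0],0],[90,[-0.297,-0.091,0],0],[90,[-0.297,-0.091,0],0],[90,[-0.297,-0.091,0],0],[90,[-0.297,-0.091,0],0],[90,[-0.293,-0.091,0],0],[90,[0,0,0],0],[90,[0,0,0],0],[90,[0,0,0],0]])

```text
t: 9.3
eef_pos: [0.479, -0.4021, 0.1581]
orientation: [[0.001, 1.0, -0.0], [1.0, -0.001, 0.001], [0.001, -0.0, -1.0]]
contact_force: [-0.4, -0.1, 0.3]
grip_width: 0.0601
gripper_force: 0.0
```

```bash
cat > w.py <<'E'
from h import *
import sys
def wrist():
    s=manip.get_state();c=manip.read_camera("wrist")
    T=np.eye(4);T[:3,:3]=s["orientation"];T[:3,3]=s["eef_pos"];W=np.linalg.inv(T@np.array(c["hand_eye"]))
    c["rvec"]=cv2.Rodrigues(W[:3,:3])[0];c["tvec"]=W[:3,3];return c,s
E
python3 - <<'E'
from w import *
c,s=wrist();im=c["color"].copy();print(s["eef_pos"])
for P in((.4795,-.4025,.0),(.4795,-.4025,.067)):
    cv2.drawMarker(im,tuple(int(v) for v in proj(c,P)[0]),(0,0,255),0,12,1)
cv2.imwrite("pics/w2.png",im)
E
```

```text
[ 0.47896571 -0.40212538  0.15814722]
```

View pics/w2.png

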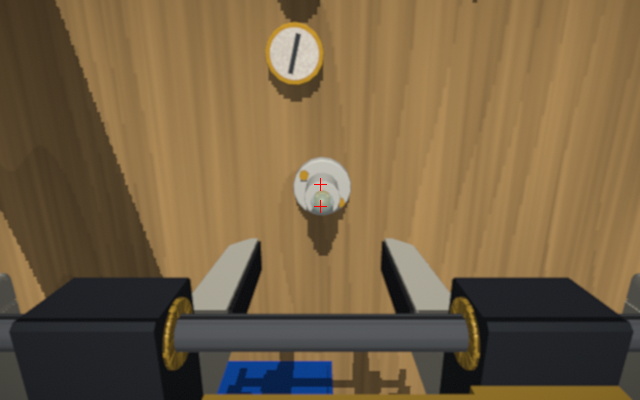

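The lamp at (321,186) lies on its markers, about 1 mm further out in +x.

>>> arm_command(rows=[[90,[0,0.01,0.18],0],[90,[0,0,0.2],0],[90,[0,0,0.2],0],[90,[0,0,0.2],0],[90,[0,0,0.18],0],[90,[0,0,0.115],0],[90,[0,0,0],0],[255,[0,0,0],0],[255,[0,0,0],0],[255,[0,0,0],0],[255,[0,0,0],0],[255,[0,0,0],0]], grip_force=15)

```text
t: 10.35
eef_pos: [0.4808, -0.403, 0.0304]
orientation: [[-0.0, 1.0, 0.001], [1.0, 0.0, -0.002], [-0.002, 0.001, -1.0]]
contact_force: [0.2, 1.2, -0.1]
grip_width: 0.0313
gripper_force: 0.0
```

>>> arm_command(rows=[[255,[0,0,0],0],[255,[0,0,0],0],[255,[0,0,-0.15],0],[255,[0,0,-0.25],0],[255,[0,0,-0.25],0],[255,[0,0,-0.25],0],[255,[0.28,0.0715,0],0],[255,[0.28,0.0715,0],0],[255,[0.28,0.0715,0],0],[255,[0.28,0.0715,0],0],[255,[0.28,0.0715,0],0],[255,[0.28,0.0715,0],0]])

```text
t: 11.35
eef_pos: [0.5317, -0.1994, 0.1372]
orientation: [[0.001, 1.0, -0.0], [1.0, -0.001, 0.0], [0.0, -0.0, -1.0]]
contact_force: [-0.7, 0.4, -1.2]
grip_width: 0.0274
gripper_force: 15.0
```

>>> arm_command(rows=[[255,[0.28,0.0715,0],0],[255,[0.28,0.0715,0],0],[255,[0.28,0.0715,0],0],[255,[0.28,0.0715,0],0],[255,[0.28,0.0715,0],0],[255,[0.28,0.0715,0],0],[255,[0.28,0.0715,0],0],[255,[0.28,0.0715,0],0],[255,[0.28,0.0715,0],0],[255,[0.28,0.0715,0],0],[255,[0.29,0.0715,0],0],[255,[0,0,0],0]])

```text
t: 12.35
eef_pos: [0.6266, 0.1761, 0.137]
orientation: [[-0.004, 1.0, 0.001], [1.0, 0.004, 0.003], [0.003, 0.001, -1.0]]
contact_force: [-0.1, 0.5, -0.6]
grip_width: 0.0279
gripper_force: 15.0
```

>>> arm_command(rows=[[255,[0,0,0],0],[255,[0,0,0],0]])

```text
t: 12.52
eef_pos: [0.6256, 0.1696, 0.1367]
orientation: [[-0.001, 1.0, -0.001], [1.0, 0.001, -0.001], [-0.001, -0.001, -1.0]]
contact_force: [-0.2, -0.0, 0.2]
grip_width: 0.0272
gripper_force: 15.0
```

>>> arm_command(rows=[[255,[0,0.01,0.15],0],[255,[0,0,0.2],0],[255,[0,0,0.2],0],[255,[0,0,0.15],0],[255,[0,0,0.09],0],[255,[0,0,0.055],0],[255,[0,0,0],0],[255,[0,0,0],0],[90,[0,0,0],0],[90,[0,0,0],0],[90,[0,0,0],0],[90,[0,0,0],0]])

```text
t: 13.52
eef_pos: [0.6278, 0.17, 0.0367]
orientation: [[-0.0, 1.0, 0.001], [1.0, 0.0, 0.0], [0.0, 0.001, -1.0]]
contact_force: [-0.5, -0.4, -0.6]
grip_width: 0.0502
gripper_force: 0.0
```

>>> arm_command(rows=[[90,[0,0,-0.15],0],[90,[0,0,-0.25],0],[90,[0,0,-0.3],0],[90,[0,0,-0.3],0],[90,[0.174,-0.196,0],0],[90,[0.174,-0.196,0],0],[90,[0.174,-0.196,0],0],[90,[0.174,-0.196,0],0],[90,[0.174,-0.196,0],0],[90,[0.174,-0.196,0],0],[90,[0,0,0],-0.077],[90,[0,0,0],0]])

```text
t: 14.52
eef_pos: [0.4848, 0.2965, 0.1564]
orientation: [[-0.128, 0.992, 0.001], [0.992, 0.128, 0.0], [0.0, 0.001, -1.0]]
contact_force: [0.6, 0.7, -0.6]
grip_width: 0.0602
gripper_force: 0.0
```

>>> arm_command(rows=[[90,[0,0,0],0],[90,[0,0,0],0]])

```text
t: 14.68
eef_pos: [0.4869, 0.2948, 0.1561]
orientation: [[-0.117, 0.993, 0.001], [0.993, 0.117, 0.0], [-0.0, 0.001, -1.0]]
contact_force: [0.9, -0.2, 0.0]
grip_width: 0.0598
gripper_force: 0.0
```

Run:
```python
from w import *
c,s=wrist();im=c["color"].copy();print(s["eef_pos"],s["orientation"][0])
a=.1211;R=np.array([[np.cos(a),-np.sin(a)],[np.sin(a),np.cos(a)]])
Q=[np.r_[R@np.array(q)+[.4863,.2949],.042] for q in((.016,.024),(.016,-.024),(-.016,-.024),(-.016,.024))]
cv2.polylines(im,[np.round(proj(c,Q)).astype(np.int32)],True,(0,0,255),1)
cv2.imwrite("pics/w3.png",cv2.resize(im[60:280,160:480],None,fx=2,fy=2))
```

```text
[0.48692468 0.29480983 0.15612267] [-1.17490755e-01  9.93073571e-01  8.96778265e-04]
```

View pics/w3.png

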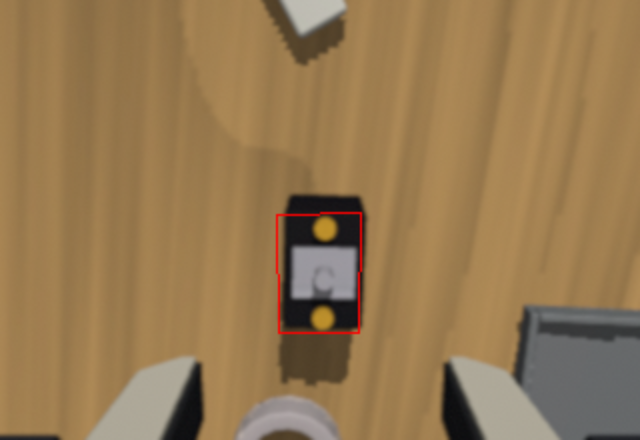

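The switch is at full-image (321,195) and its outline matches to within about 1 mm.

>>> arm_command(rows=[[90,[0,0.005,0.18],0],[90,[0,0,0.2],0],[90,[0,0,0.2],0],[90,[0,0,0.2],0],[90,[0,0,0.19],0],[90,[0,0,0.13],0],[90,[0,0,0],0],[255,[0,0,0],0],[255,[0,0,0],0],[255,[0,0,0],0],[255,[0,0,0],0],[255,[0,0,0],0]], grip_force=20)

```text
t: 15.73
eef_pos: [0.4876, 0.2955, 0.025]
orientation: [[-0.121, 0.993, 0.002], [0.993, 0.121, 0.001], [0.0, 0.002, -1.0]]
contact_force: [0.7, -0.3, 5.4]
grip_width: 0.0324
gripper_force: 19.9
```

>>> arm_command(rows=[[255,[0,0,-0.15],0],[255,[0,0,-0.25],0],[255,[0,0,-0.3],0.034],[255,[-0.101,0.2175,0],0],[255,[-0.101,0.2175,0],0],[255,[-0.101,0.2175,0],0],[255,[-0.101,0.2175,0],0],[255,[-0.101,0.2175,0],0],[255,[0,0,0],0],[255,[0,0,0],0],[255,[0,0,0],0]])

```text
t: 16.65
eef_pos: [0.6202, 0.2437, 0.1076]
orientation: [[-0.067, 0.998, -0.001], [0.998, 0.067, 0.0], [0.0, -0.001, -1.0]]
contact_force: [0.1, -0.1, -1.4]
grip_width: 0.032
gripper_force: 19.8
```

>>> arm_command(rows=[[255,[0,0.01,0.15],0],[255,[0,0,0.2],0],[255,[0,0,0.15],0],[255,[0,0,0.09],0],[255,[0,0,0.05],0],[255,[0,0,0],0],[255,[0,0,0],0],[90,[0,0,0],0],[90,[0,0,0],0],[90,[0,0,0],0],[90,[0,0,0],0]])

```text
t: 17.57
eef_pos: [0.6227, 0.2437, 0.0319]
orientation: [[-0.067, 0.998, 0.001], [0.998, 0.067, 0.0], [0.0, 0.001, -1.0]]
contact_force: [-0.6, 0.9, 0.0]
grip_width: 0.054
gripper_force: 0.0
```

>>> arm_command(rows=[[100,[0,0,-0.15],0],[100,[0,0,-0.25],0],[100,[0,0,-0.3],0],[100,[0,0,-0.3],0.043],[100,[-0.26,-0.132,0],0],[100,[-0.26,-0.132,0],0],[100,[-0.26,-0.132,0],0],[100,[-0.26,-0.132,0],0],[100,[-0.26,-0.132,0],0],[100,[-0.26,-0.132,0],0],[100,[-0.26,-0.132,0],0],[100,[-0.26,-0.132,0],0]])

```text
t: 18.57
eef_pos: [0.4947, -0.0073, 0.1515]
orientation: [[-0.0, 1.0, 0.001], [1.0, 0.0, -0.0], [-0.0, 0.001, -1.0]]
contact_force: [-0.0, -0.7, -0.4]
grip_width: 0.0567
gripper_force: 0.0
```

>>> arm_command(rows=[[100,[-0.26,-0.132,0],0],[100,[-0.26,-0.132,0],0],[100,[-0.265,-0.132,0],0],[100,[0,0,0],0],[100,[0,0,0],0],[100,[0,0,0],0]])

```text
t: 19.07
eef_pos: [0.4484, -0.1001, 0.1514]
orientation: [[0.001, 1.0, 0.001], [1.0, -0.001, 0.0], [0.0, 0.001, -1.0]]
contact_force: [0.1, 0.7, -0.2]
grip_width: 0.0566
gripper_force: 0.0
```

Run:
```python
from w import *
c,s=wrist();im=c["color"].copy();print(s["eef_pos"],s["orientation"][0])
for P in((.4475,-.1005,.0),(.4475,-.1005,.047),(.4608,-.2063,0),(.4608,-.2063,.058)):
    cv2.drawMarker(im,tuple(int(v) for v in proj(c,P)[0]),(0,0,255),0,12,1)
cv2.imwrite("pics/w4.png",im)
```

```text
[ 0.44835061 -0.10010891  0.15141354] [1.27611890e-03 9.99998743e-01 9.41188540e-04]
```

View pics/w4.png

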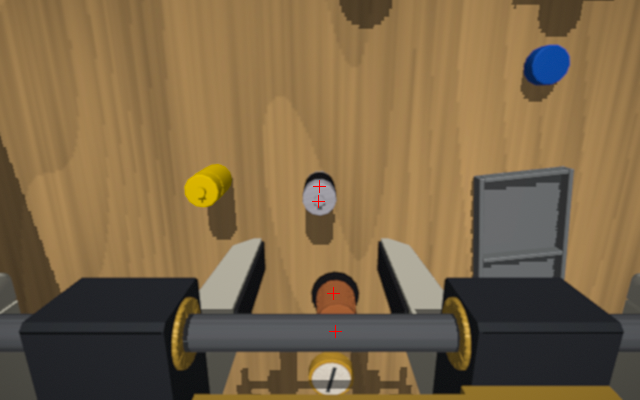

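The small grey and black cell at (319,195) lies on its markers. The yellow one at (208,186) is about 85 mm away and clear of the fingers.

>>> arm_command(rows=[[100,[0,0,0.18],0],[100,[0,0,0.2],0],[100,[0,0,0.2],0],[100,[0,0,0.2],0],[100,[0,0,0.16],0],[100,[0,0,0.11],0],[100,[0,0,0],0],[255,[0,0,0],0],[255,[0,0,0],0],[255,[0,0,0],0],[255,[0,0,0],0],[255,[0,0,0],0]], grip_force=15)

```text
t: 20.12
eef_pos: [0.4487, -0.1003, 0.0259]
orientation: [[-0.0, 1.0, 0.002], [1.0, 0.0, -0.001], [-0.001, 0.002, -1.0]]
contact_force: [-1.1, -0.6, 1.3]
grip_width: 0.0276
gripper_force: 0.9
```

>>> arm_command(rows=[[255,[0,0,0],0],[255,[0,0,0],0],[255,[0,0,-0.15],0],[255,[0,0,-0.25],0],[255,[0,0,-0.3],0],[255,[-0.041,0.292,0],0],[255,[-0.041,0.292,0],0],[255,[-0.041,0.292,0],0],[255,[-0.041,0.292,0],0],[255,[-0.041,0.292,0],0],[255,[0,0,0],0],[255,[0,0,0],0]])

```text
t: 21.12
eef_pos: [0.6241, -0.125, 0.1078]
orientation: [[-0.0, 1.0, -0.001], [1.0, 0.0, 0.0], [0.0, -0.001, -1.0]]
contact_force: [-1.2, 0.1, -1.1]
grip_width: 0.0241
gripper_force: 15.0
```

>>> arm_command(rows=[[255,[0,0,0],0]])

```text
t: 21.2
eef_pos: [0.6221, -0.1245, 0.1081]
orientation: [[-0.0, 1.0, -0.002], [1.0, 0.0, 0.001], [0.001, -0.002, -1.0]]
contact_force: [-0.6, 0.6, -1.6]
grip_width: 0.0246
gripper_force: 15.0
```

>>> arm_command(rows=[[255,[0,0.01,0.15],0],[255,[0,0,0.2],0],[255,[0,0,0.15],0],[255,[0,0,0.09],0],[255,[0,0,0.05],0],[255,[0,0,0],0],[255,[0,0,0],0],[100,[0,0,0],0],[100,[0,0,0],0],[100,[0,0,0],0],[100,[0,0,0],0]])

```text
t: 22.12
eef_pos: [0.625, -0.1249, 0.0331]
orientation: [[-0.0, 1.0, 0.001], [1.0, 0.0, -0.0], [-0.0, 0.001, -1.0]]
contact_force: [-0.2, -0.5, 0.5]
grip_width: 0.0466
gripper_force: 0.0
```

>>> arm_command(rows=[[90,[0,0,-0.15],0],[90,[0,0,-0.25],0],[90,[0,0,-0.3],0],[90,[0,0,-0.3],0],[90,[-0.136,-0.272,0],0],[90,[-0.136,-0.272,0],0],[90,[-0.136,-0.272,0],0],[90,[-0.136,-0.272,0],0],[90,[-0.136,-0.272,0],0],[90,[0,0,0],0],[90,[0,0,0],0],[90,[0,0,0],0]])

```text
t: 23.12
eef_pos: [0.462, -0.2067, 0.1529]
orientation: [[0.001, 1.0, 0.002], [1.0, -0.001, -0.001], [-0.001, 0.002, -1.0]]
contact_force: [-0.2, -0.3, -0.2]
grip_width: 0.0602
gripper_force: 0.0
```

Run:
```python
from w import *
c,s=wrist();im=c["color"].copy();print(s["eef_pos"],s["orientation"][0])
for P in((.461,-.2063,0),(.461,-.2063,.058)):
    cv2.drawMarker(im,tuple(int(v) for v in proj(c,P)[0]),(255,0,0),0,12,1)
cv2.imwrite("pics/w5.png",im)
```

```text
[ 0.46200139 -0.20669281  0.15288806] [9.53212155e-04 9.99998129e-01 1.68312389e-03]
```

View pics/w5.png

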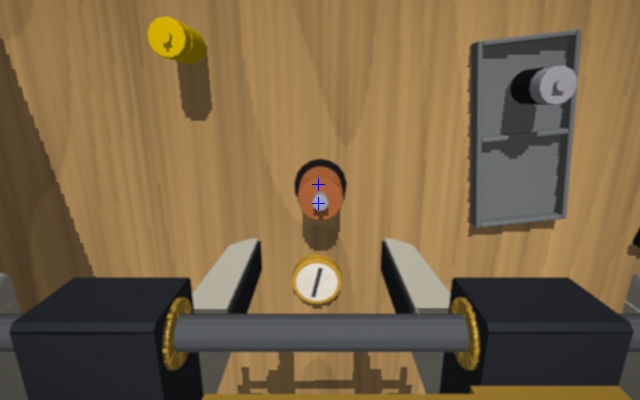

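The coil at (320,190) is on target, and the small cell stands in its compartment at (525,87).

>>> arm_command(rows=[[90,[0,0,0.18],0],[90,[0,0,0.2],0],[90,[0,0,0.2],0],[90,[0,0,0.2],0],[90,[0,0,0.15],0],[90,[0,0,0.11],0],[90,[0,0,0],0],[255,[0,0,0],0],[255,[0,0,0],0],[255,[0,0,0],0],[255,[0,0,0],0],[255,[0,0,0],0]], grip_force=25)

```text
t: 24.17
eef_pos: [0.4619, -0.2067, 0.0284]
orientation: [[-0.0, 1.0, 0.002], [1.0, 0.0, -0.001], [-0.001, 0.002, -1.0]]
contact_force: [0.9, 0.8, 2.1]
grip_width: 0.0333
gripper_force: 25.0
```

>>> arm_command(rows=[[255,[0,0,0],0],[255,[0,0,-0.15],0],[255,[0,0,-0.25],0],[255,[0,0,-0.3],0],[255,[0.013,0.283,0],0],[255,[0.013,0.283,0],0],[255,[0.013,0.283,0],0],[255,[0.013,0.283,0],0],[255,[0.013,0.283,0],0],[255,[0,0,0],0],[255,[0,0,0],0],[255,[0,0,0],0]])

```text
t: 25.17
eef_pos: [0.6299, -0.1983, 0.1107]
orientation: [[-0.0, 1.0, -0.002], [1.0, 0.0, 0.001], [0.001, -0.002, -1.0]]
contact_force: [0.1, 0.2, -1.4]
grip_width: 0.0332
gripper_force: 25.0
```

>>> arm_command(rows=[[255,[0,0.01,0.15],0],[255,[0,0,0.2],0],[255,[0,0,0.15],0],[255,[0,0,0.09],0],[255,[0,0,0.055],0],[255,[0,0,0],0],[255,[0,0,0],0],[90,[0,0,0],0],[90,[0,0,0],0],[90,[0,0,0],0],[90,[0,0,0],0]])

```text
t: 26.08
eef_pos: [0.6327, -0.1987, 0.0349]
orientation: [[-0.0, 1.0, 0.001], [1.0, 0.0, -0.001], [-0.001, 0.001, -1.0]]
contact_force: [0.1, -0.2, 0.9]
grip_width: 0.0559
gripper_force: 0.0
```

>>> arm_command(rows=[[90,[0,0,-0.15],0],[90,[0,0,-0.25],0],[90,[0,0,-0.3],0],[90,[0,0,-0.3],0],[90,[-0.1,-0.28,-0.05],0],[90,[-0.1,-0.28,-0.05],0],[90,[-0.1,-0.28,-0.05],0],[90,[-0.1,-0.28,-0.05],0],[90,[-0.1,-0.28,-0.05],0],[90,[-0.1,-0.28,-0.05],0],[90,[0,0,0],0],[90,[0,0,0],0]])

```text
t: 27.08
eef_pos: [0.4299, -0.2714, 0.1911]
orientation: [[0.003, 1.0, 0.002], [1.0, -0.003, -0.001], [-0.001, 0.002, -1.0]]
contact_force: [-0.1, 0.3, 1.1]
grip_width: 0.0605
gripper_force: 0.0
```

Run:
```python
from h import *
for n,a in(("top",(110,270,150,510)),("scene",(110,310,120,490))):
    im=manip.read_camera(n)["color"];cv2.imwrite(f"pics/{n}F.png",cv2.resize(im[a[0]:a[1],a[2]:a[3]],None,fx=2.1,fy=2.1,interpolation=3))
```

```text
(no output)
```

View pics/topF.png

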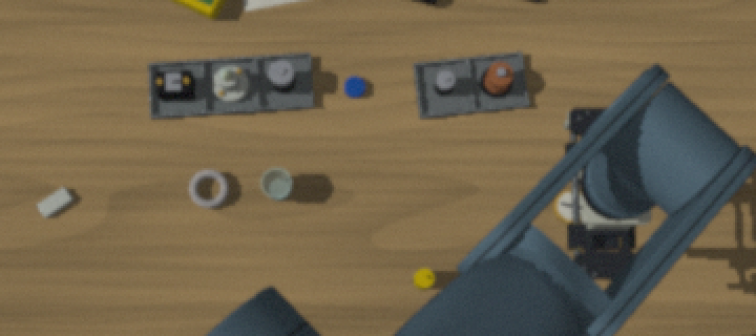

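View pics/sceneF.png

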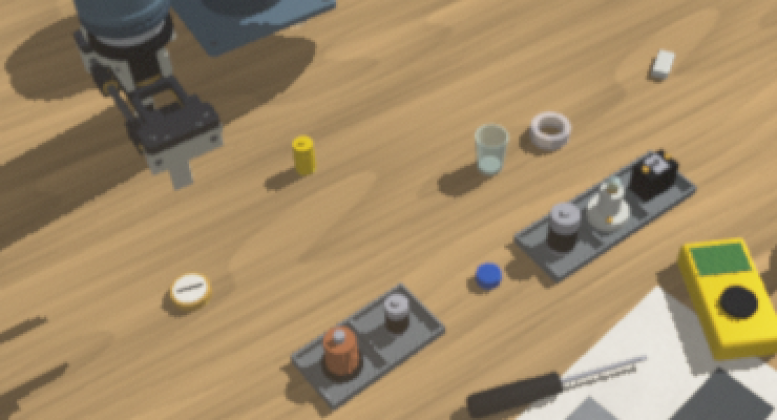

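All five parts stand upright, each in a compartment of its own: in the scene crop, the large cell at (563,226), lamp (608,205), switch (654,175), small cell (397,312) and coil (340,352). The compass (190,290) and beaker (490,148) are where they were.

```bash
python3 -c "
from cell import manip
print(manip.job_done())"
```

```text
the job is handed in; nothing more can be done
None
```

Both kits are made up as asked and handed in at about 27 s on the robot's clock; the compass and beaker were left standing where they were.

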